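# Lay a power module on its side in the seating nest and press it home

## Robot

A 6-joint arm with a two-finger parallel gripper is mounted at the origin on the work surface. World frame = base frame: x ahead of the robot, y to its left, z up, the work surface at z = 0. Lengths are in mm, angles in rad, forces in N, time in s.
With the tool pointing down it reaches from about 300 to 775 mm from the base axis. Payload 14.6 kg.
Tool frame: the origin (TCP) lies midway between the tips of the shut fingers; the grasp point (between the pads) lies manip.tcp_to_grasp behind it (manip.tcp_to_grasp is the distance from the TCP to the grasp point, in mm); z points along the fingers, y is the line along which they close (so a half turn about z gives the same grasp; the last joint's range is limited). The gripper opens to 85 mm and grips with 20 to 120 N. Pads are 22 mm wide; open, the fingers measure 114 mm over their backs; the gripper's body (76 mm by 85 mm) begins 54 mm behind the grasp point. The pads swing forward as they close: fully open they stand 13 mm farther back than shut.
Start: joints at [-1.411, 0.3, 1.521, -0, 1.321, -0.067], TCP at [123.667, -535.907, 231.281] pointing down, gripper open.
Joint ranges: [-3.03, 3.03], [-0.79, 2.21], [0.23, 2.52], [-1.04, 4.18], [0, 3.07], [-2.55, 2.55]. Speed limits (rad/s): [2.22, 2.22, 2.57, 3.14, 3.14, 3.14].

## Interface

Orientations are given as a unit quaternion [w, x, y, z].
In Python, from rig import get_obs, optics, manip gives the robot as it stands.
- The arm moves only by the tool carry_out, never from a script. Its argument "deltas" is text: rows parted by semicolons, each of 6 numbers parted by spaces: the shift along the tool's x, y, z in units of 25 mm (1.0 is 25 mm), then the turn, a rotation vector about the tool's x, y, z in units of 8 degrees (1.0 is 8 degrees). In form: x y z wx wy wz; .... A call has 1 to 8 rows; each row shifts and turns the commanded pose from where the row before left it, along the tool's axes as they then stand; what a row does not reach is not made up. A row lasts 1/10 s, in which the tool goes at most 50 mm and 8.59 degrees, less where a joint would pass 70% of its speed; a pose out of reach is approached as far as the arm can. A call is refused whole if a number of a shift passes 1 or a number of a turn 1, either way. A call with a gripper value outside its range is refused whole. "gripper" is the closure, from -1 (fully open) to 1 (shut), so that 0 is half open, set as the call begins (left out, the last holds). The fingers move at their own pace and stop on an object; "force" is the grip in N (left out, the last holds). Time passes only in rows, so rows that do not move let the fingers close. It gives the time, the measured TCP pose, the force, the opening and the grip force at its end, in the units of the state.
- get_obs(): the state, without advancing time (a new reading comes with each control period).
- optics.grab_frame(name): name is "side" or "top"; returns the picture (480x640x3 uint8, red, green, blue); there is no depth.
- optics.camera_model(name): a dict with "intrinsics" (3x3 intrinsics, pixels), "pose" (4x4, takes a point from camera to world coordinates). Camera axes: x right, y up, looking along -z (the intrinsics and any distortion apply to the point x, -y, -z); pixel columns grow to the right and rows downward; lengths in mm; the calibration is good to about 2 mm. A picture is of the moment at which its call begins. camera_model takes no time and is no camera call.
- manip.sign_off(): hands the job in; it is judged then, once.
The state is a dict: "time_s": time; "joint_pos": joint angles; "joint_vel": joint speeds; "joint_torque": joint torques, N m; "ee_pos": TCP position; "eef_rot": TCP orientation; "force": force on the tool from outside, world axes, zero at the start; "moment": the same for the moment, N m; "finger_gap": finger opening in mm; "gripper_force": force on a finger pad.
Only numpy, scipy, OpenCV 4.12 (cv2) and the standard library are available. Lean on these libraries where they do the work, as an engineer would, in place of code of your own. Each camera call takes 0.05 s, during which the arm holds its last target. There are 200 camera calls.

## Task

The power module stands on end in the lower bay of the seating nest. Keeping it standing, slide it square up to the low sill, then push high on its back so that it tips over the sill and drops onto its side on the rubber rest; finally slide it along the rest, by feel, until its leading end bears flat on the steel stop plate in front of the blue fence, and lean on it there for a moment, firmly enough to seat it but never ramming it. Do not lift the module, leave the spool, the flux bottle and the red bin where they are, and let go at the end.

Things in the scene. Friction and masses are not known exactly. Their poses are not given: they have to be found in the camera images.
- nest: Fixed aluminium seating nest, 310 mm long (x), 150 mm wide (y). Origin at bench height under the middle of the sill; its x axis runs level from the bay over the sill to the fence, z up. Bay: x from -150 mm to 0, flat floor 4 mm above the bench. Two steel side rails, x from 30 to 145 mm, 122 mm apart, tops 30 mm above the bench.
- sill (a point): Middle of the top edge of the sill: a yellow upright face, 12 mm high above the bay floor, at nest x = 0, 16 mm above the bench. It is the near edge of the rubber rest (yellow strip on top) and does not give. Pushed 30 to 40 mm above the bench the module slides up to it without toppling; pushed high too soon it may topple short of it. Axes as the nest's.
- rest_mid (a point): Middle of the black rubber rest, on its flat top, 16 mm above the bench; the rest is 145 mm long, from the sill to the fence, and 122 mm wide. The module may drop freely onto the rubber. Axes as the nest's.
- module: Loose aluminium-cased block with black end caps, 74 mm (its x) by 96 mm (y) by 105 mm (z), 0.6 to 0.9 kg, origin at its centre. It starts upright (z up) in the bay, its x axis within 0.12 rad of the nest's, its foot 20 to 50 mm short of the sill, within 6 mm of the nest's middle line. Laid as wanted, its z axis points along the nest's x and its centre is 53 mm above the bench.
- module_top (a point): Centre of the module's top end (four brass dots), the end that leads towards the fence once it lies. Axes as the module's. Sliding the module takes 2 to 7 N. Foot on the sill, 5 to 10 N on its back, 90 mm above the bench, tips it, best rising with its back as that turns up and over about the sill; a level push drags. It falls from 40 degrees. No push may exceed 25 N.
- fence: Fixed light-blue fence across the far end, 146 mm wide, top 60 mm above the bench, origin on the middle of its face, 145 mm from the sill; axes as the nest's. A steel stop plate (90 by 30 mm) stands 3 to 28 mm proud of it: the setting is not reported; feel for it. It gives 1 mm per 8 N. 5 to 18 N on it, kept up for a quarter second, seats the module; over 18 N is too much.
- spool: Solder spool, steel-coloured, 54 mm across, 42 mm tall, standing beside the nest; origin at the centre of its underside. Bystander: leave it alone.
- flux: White flux bottle with a red cap, 38 mm across, 85 mm tall, standing beside the nest; origin at the centre of its underside. Bystander: leave it alone.
- bin: Small open red parts bin, 70 by 60 mm, 35 mm tall, beside the nest; origin at the centre of its underside. Bystander: leave it alone.
There are look-alikes about, which are no part of the job. There is more than one size of the module; the one meant has the size given above.

How it is judged (in metres and radians):
On the way, in this order (a step that is already met when the one before it is completed fails the run):
1. the module stands upright and square with its foot against the sill (within 5 mm) (x of module in the frame of nest above -0.042 m and angle between module's own z axis and vertical below 0.1 rad and angle between the x axis of module and the x axis of nest, either way round below 0.06 rad), for 0.1 s.
2. the module lies flat on the rest, top end towards the fence, at rest (angle between the z axis of module and the x axis of nest, either way round below 0.06 rad and z of module in the frame of nest between 0.048 and 0.057 m and linear speed of module below 0.02 m/s), for 0.2 s.
3. the module is pressed on the fence's stop plate with 5 N or more for a quarter of a second (contact force between module and fence above 5 N), for 0.25 s.
At the end, for the whole second after the job is handed in: The module lies flat on its side on the rest (centre 48 to 57 mm above the bench), its top end leading and still bearing on the fence's stop plate (0.1 N or more), square within 0.06 rad, within 14.5 mm of the nest's middle line, its centre 62 to 92 mm past the sill, at rest and not touched (angle between the z axis of module and the x axis of nest, either way round below 0.06 rad and z of module in the frame of nest between 0.048 and 0.057 m and y of module in the frame of nest between -0.0145 and 0.0145 m and x of module in the frame of nest between 0.062 and 0.092 m and x of module_top in the frame of nest above 0.114 m and contact force between module and fence above 0.1 N and linear speed of module below 0.01 m/s and contact force between the fingers and module below 0.05 N).
It fails at once if the fence or its stop plate takes more than 18 N (contact force between module and fence above 18 N).
It fails at once if the robot pushes the module with more than 25 N (contact force between any of the fingers, the arm and module above 25 N).
It fails at once if the module is lifted (its centre above 115 mm) (height (world z) of module above 0.115 m).
It fails at once if a bystander is moved by more than 20 mm (distance of any of spool, flux, bin from where it was at the start of the episode above 0.02 m).
It also fails if it takes over 72 s, if anything falls off the work surface, if the arm or the gripper's body presses on something with over 40 N, if the wrist force passes 120 N, or if a joint passes its speed limit or range.

## Working session

There is one attempt and no reset: what is moved stays moved. The work goes in short steps, Python scripts to look and compute and a tool call to move; the robot and the scene stay as the last step left them, time stands still between calls to the robot, and variables do not carry over. Pictures are saved under pics/ and viewed, at most 10 in all, crops included, and the job is handed in when it is done.

Besides the shell and the picture viewer there is one more tool, called after "Emit:" as a command line: name --argument value ..., lists and objects as JSON in quotes. carry_out: Moves the arm, as the interface text tells. Its arguments: {"type":"object","properties":{"deltas":{"type":"string"},"gripper":{"type":"number"},"force":{"type":"number"}},"required":["deltas"]}

```bash
mkdir -p pics; ls; python3 - <<'E'
from rig import get_obs, optics, manip
import cv2
for n in("top","side"):
    f=optics.grab_frame(n); cv2.imwrite(f"pics/{n}0.png",f[:,:,::-1]); m=optics.camera_model(n); print(n,m)
print(get_obs(),manip.tcp_to_grasp)
E
```

```text
pics
top {'intrinsics': array([[564.24149187,   0.        , 328.88953511],
       [  0.        , 564.24149187, 245.19886299],
       [  0.        ,   0.        ,   1.        ]]), 'pose': array([[-1.77238496e-02,  9.97720635e-01, -6.51106770e-02,
         4.45677325e+02],
       [-9.99838877e-01, -1.75009631e-02,  3.99199996e-03,
        -4.72774770e+00],
       [ 2.84340117e-03,  6.51709398e-02,  9.97870064e-01,
         1.29083786e+03],
       [ 0.00000000e+00,  0.00000000e+00,  0.00000000e+00,
         1.00000000e+00]])}
side {'intrinsics': array([[550.77513241,   0.        , 320.09564761],
       [  0.        , 550.77513241, 240.80638425],
       [  0.        ,   0.        ,   1.        ]]), 'pose': array([[ 9.94309035e-01,  7.20040668e-02, -7.85172360e-02,
         4.26055791e+02],
       [-1.06436143e-01,  6.39793079e-01, -7.61141356e-01,
        -9.00263202e+02],
       [-4.57048889e-03,  7.65166799e-01,  6.43815874e-01,
         8.45360889e+02],
       [ 0.00000000e+00,  0.00000000e+00,  0.00000000e+00,
         1.00000000e+00]])}
{'time_s': 0.1, 'joint_pos': array([-1.41063520e+00,  3.00433841e-01,  1.52149268e+00, -1.47034918e-05,
        1.32069002e+00, -6.66064188e-02]), 'joint_vel': array([-0.00094921, -0.00033586, -0.00239611, -0.00037352, -0.00049668,
       -0.00030076]), 'joint_torque': array([ 2.93939134e-03, -5.44370770e+01, -3.62368405e+01, -2.93741300e-05,
        2.97457198e-03, -9.49996348e-08]), 'ee_pos': array([ 123.61483921, -535.72681581,  230.77914609]), 'eef_rot': array([-5.11053370e-04,  9.93578607e-01,  1.13142787e-01, -3.10530483e-05]), 'force': array([-0.47999167,  0.17989651, -0.27221467]), 'moment': array([-0.00960467,  0.05045466,  0.0330724 ]), 'gripper_force': 0.0, 'finger_gap': 85.50186307802782} 18.700000000000003
```

View pics/top0.png

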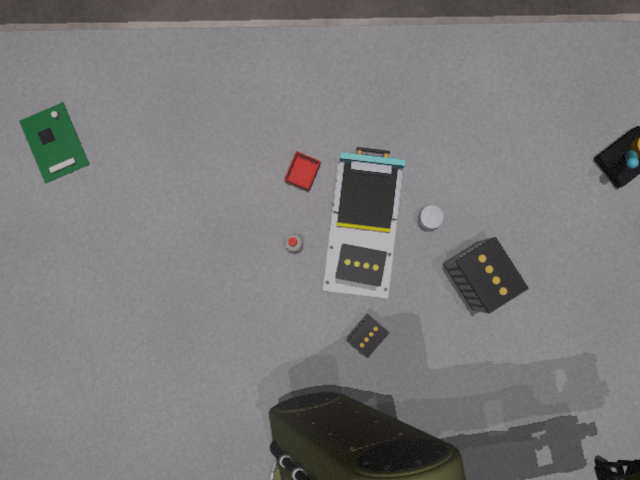

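View pics/side0.png

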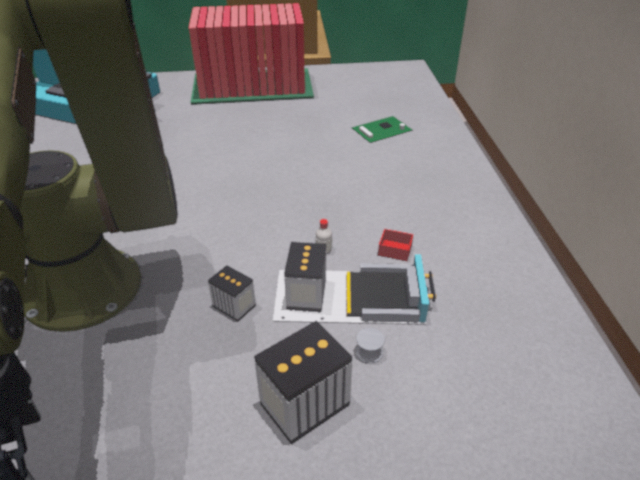

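Top view: nest with the near edge at about (323,291)–(389,297), yellow sill at (338,225)–(391,230), blue fence at (372,159), module top with four dots at (347..376,265). The spool is at (431,217), the flux bottle at (293,242) and the bin at (302,171). The larger and smaller blocks outside the nest are look-alikes.

```bash
cat > h.py <<'E'
from rig import get_obs, optics, manip
import cv2, numpy as np
def ray(n,px,z):
    m=optics.camera_model(n);K=m["intrinsics"];P=m["pose"]
    d=np.linalg.inv(K)@np.array([px[0],px[1],1.]); d=P[:3,:3]@(d*[1,-1,-1]); o=P[:3,3]
    return o+d*(z-o[2])/d[2]
def blobs(f,lo,hi,roi,amin=4):
    h=cv2.cvtColor(f,cv2.COLOR_RGB2HSV); m=cv2.inRange(h,lo,hi); k=np.zeros_like(m); x0,y0,x1,y1=roi
    k[y0:y1,x0:x1]=m[y0:y1,x0:x1]
    n,l,s,c=cv2.connectedComponentsWithStats(k)
    return k,l,[(i,s[i,4],c[i]) for i in range(1,n) if s[i,4]>=amin]
E
python3 - <<'E'
from h import *
f=optics.grab_frame("top")
def line(lo,hi,roi,z,nm):
    k,l,b=blobs(f,lo,hi,roi); p=cv2.findNonZero(k)
    r=cv2.minAreaRect(p); bx=cv2.boxPoints(r); print(nm,r,[ray("top",q,z)[:2].round(1) for q in bx], 'c',ray("top",r[0],z)[:2].round(1))
line((22,150,120),(35,255,255),(325,215,405,240),16,"sill")
line((85,80,100),(100,255,255),(325,140,415,175),60,"fence")
k,l,b=blobs(f,(18,100,100),(35,255,255),(335,245,390,285))
d=[ray("top",c,109)[:2] for _,a,c in b]; print("dots",np.round(d,1))
# white plate, module top
k,l,b=blobs(f,(0,0,195),(180,40,255),(315,225,405,305)); p=cv2.findNonZero(k);r=cv2.minAreaRect(p);print("plate",r,[ray("top",q,4)[:2].round(1) for q in cv2.boxPoints(r)])
k,l,b=blobs(f,(0,0,0),(180,255,90),(325,240,395,292)); p=cv2.findNonZero(k);r=cv2.minAreaRect(p);print("mod",r,[ray("top",q,109)[:2].round(1) for q in cv2.boxPoints(r)])
for nm,px,z in(("spool",(431,217),42),("flux",(293,242),85),("bin",(302,171),35)):print(nm,ray("top",px,z)[:2].round(1))
cv2.imwrite("pics/crop1.png",cv2.resize(f[135:305,270:460,::-1],None,fx=4,fy=3.5,interpolation=cv2.INTER_CUBIC))
E
```

```text
sill ((363.0237121582031, 226.80287170410156), (52.58275604248047, 3.5743565559387207), 6.842773914337158) [array([573.5, -28.4]), array([581.5, -29.5]), array([ 565.2, -147.7]), array([ 557.1, -146.5])] c [569.3 -88. ]
fence ((372.3556823730469, 158.7026824951172), (63.6235466003418, 6.23526668548584), 6.842772960662842) [array([718.5, -38.5]), array([732.3, -40.4]), array([ 713. , -179.6]), array([ 699.2, -177.6])] c [ 715.7 -109. ]
dots [[ 487.8  -47.1]
 [ 483.1  -66.3]
 [ 479.2  -85.8]
 [ 475.  -105.9]]Traceback (most recent call last):
  File "<stdin>", line 11, in <module>
cv2.error: OpenCV(4.12.0) /io/opencv/modules/imgproc/src/convhull.cpp:143: error: (-215:Assertion failed) total >= 0 && (depth == CV_32F || depth == CV_32S) in function 'convexHull'
```

```bash
python3 - <<'E'
from h import *
F={n:optics.grab_frame(n) for n in("top","side")}
def cen(n,roi):
    k,l,b=blobs(F[n],(15,90,90),(35,255,255),roi,3); c=np.array([q for _,_,q in b]); return c.mean(0),len(b)
def tri(a,b):
    o=[];d=[]
    for n,p in(("top",a),("side",b)):
        p0=ray(n,p,0);p1=ray(n,p,100);o.append(p0);d.append((p1-p0)/np.linalg.norm(p1-p0))
    A=np.stack([d[0],-d[1]],1);t=np.linalg.lstsq(A,o[1]-o[0],rcond=None)[0]
    return (o[0]+t[0]*d[0]).round(1),(o[1]+t[1]*d[1]).round(1)
for nm,rt,rs in(("module",(335,245,390,285),(285,240,330,275)),("small",(345,315,392,360),(208,262,256,295))):
    a,b=cen("top",rt),cen("side",rs); print(nm,a,b,tri(a[0],b[0]))
for px in [(368,313),(389,333),(368,357),(347,337)]: print(ray("top",px,75)[:2].round(1))
for nm,px,z in(("spool",(431,217),42),("flux",(293,242),85),("bin",(302,171),35)):print(nm,ray("top",px,z)[:2].round(1))
E
```

```text
module (array([361.09797165, 264.40471652]), 4) (array([304.69872199, 259.52105217]), 3) (array([481.5, -76.6, 102.3]), array([479.6, -76.5, 102.3]))
small (array([368.41756854, 336.48647186]), 4) (array([229.84090909, 278.79545455]), 1) (array([328.3, -90.4,  78. ]), array([327.5, -90.4,  78.1]))
[378.  -90.8]
[ 334.6 -134.8]
[284.7 -88.7]
[327.8 -44.8]
spool [ 586.1 -238.1]
flux [532.6  67.2]
bin [695.9  47.8]
```

Emit:
carry_out --deltas "1 -1 0 0 0 0;1 -1 0 0 0 0;1 -1 0 0 0 0;1 -1 0 0 0 0;1 -1 0 0 0 0;1 -1 0 0 0 0;1 -1 0 0 0 0;1 -1 0 0 0 0" --gripper 0.3 --force 20

```text
time_s: 1.05
ee_pos: [274.1, -294.8, 231.4]
eef_rot: [0.0, 0.994, 0.113, 0.0]
force: [1.6, -0.8, 0.6]
finger_gap: 29.9
gripper_force: 0.0
```

Emit:
carry_out --deltas "1 -1 0 0 0 0;1 -1 0 0 0 0;1 -1 0 0 0 0;1 -1 0 0 0 0;1 -1 0 0 0 0;1 -1 0 0 0 0;1 -0.8 0 0 0 0;0.7 -0.5 0 0 0 0"

```text
time_s: 1.85
ee_pos: [420.9, -73.2, 231.3]
eef_rot: [-0.0, 0.994, 0.114, 0.0]
force: [-0.3, -0.4, 0.3]
finger_gap: 29.9
gripper_force: 0.0
```

Emit:
carry_out --deltas "0 0 0 0 0 0.9;0 0 0 0 0 0.9;0 0 0 0 0 0.8;0 0 0 0 0.9 0;0 0 0 0 0.9 0;0 0 0 0 0.7 0;0 0 0 0 0 0;0 0 0 0 0 0"

```text
time_s: 2.65
ee_pos: [420.1, -75.0, 231.7]
eef_rot: [0.012, 0.983, -0.067, 0.173]
force: [0.1, -0.2, -0.5]
finger_gap: 29.9
gripper_force: 0.0
```

```bash
cat >> h.py <<'E'
from scipy.spatial.transform import Rotation as R
S=np.array([565.3,-87.5,0]); YAW=-0.137; N=R.from_euler('z',YAW)
def st():
    o=get_obs(); q=o["eef_rot"]; r=R.from_quat([q[1],q[2],q[3],q[0]])
    print("t",round(o["time_s"],2),"world",o["ee_pos"].round(1),"nest",N.inv().apply(o["ee_pos"]-S).round(1),"F",N.inv().apply(o["force"]).round(2),"gap",round(o["finger_gap"],1))
    M=N.inv().as_matrix()@r.as_matrix(); print("tool axes in nest (cols)\n",M.round(3))
def go(dn):
    o=get_obs(); q=o["eef_rot"]; r=R.from_quat([q[1],q[2],q[3],q[0]])
    print("units",(r.inv().apply(N.apply(np.array(dn,float)))/25).round(3))
E
python3 - <<'E'
from h import *
st(); print(get_obs()["joint_pos"].round(2))
E
```

```text
t 2.65 world [420.1 -75.  231.7] nest [-145.6   -7.4  231.7] F [ 0.18 -0.19 -0.53] gap 29.9
tool axes in nest (cols)
 [[ 0.94   0.001  0.341]
 [ 0.001 -1.     0.   ]
 [ 0.341  0.    -0.94 ]]
[-0.29 -0.17  2.05  0.07  0.91  1.38]
```

Emit:
carry_out --deltas "-0.32 -0.04 0.95 0 0 0;-0.32 -0.04 0.95 0 0 0;-0.32 -0.04 0.95 0 0 0;-0.32 -0.04 0.95 0 0 0;-0.32 -0.04 0.95 0 0 0;-0.32 -0.04 0.95 0 0 0;-0.32 -0.04 0.95 0 0 0;-0.32 0 0.95 0 0 0"

```text
time_s: 3.45
ee_pos: [426.5, -68.6, 29.6]
eef_rot: [0.012, 0.983, -0.067, 0.172]
force: [0.0, -0.6, 0.3]
finger_gap: 29.7
gripper_force: 0.0
```

```bash
python3 - <<'E'
from h import *
st()
a=optics.grab_frame("top")[205:325,300:420,::-1];b=optics.grab_frame("side")[220:340,220:440,::-1]
v=np.hstack([cv2.resize(a,(400,400),interpolation=2),cv2.resize(b,(400,400),interpolation=2)]);cv2.imwrite("pics/a1.png",v)
E
```

```text
t 3.45 world [426.5 -68.6  29.6] nest [-140.1   -0.2   29.6] F [ 0.12 -0.58  0.32] gap 29.7
tool axes in nest (cols)
 [[ 0.94   0.001  0.34 ]
 [ 0.001 -1.     0.001]
 [ 0.34  -0.    -0.94 ]]
```

View pics/a1.png

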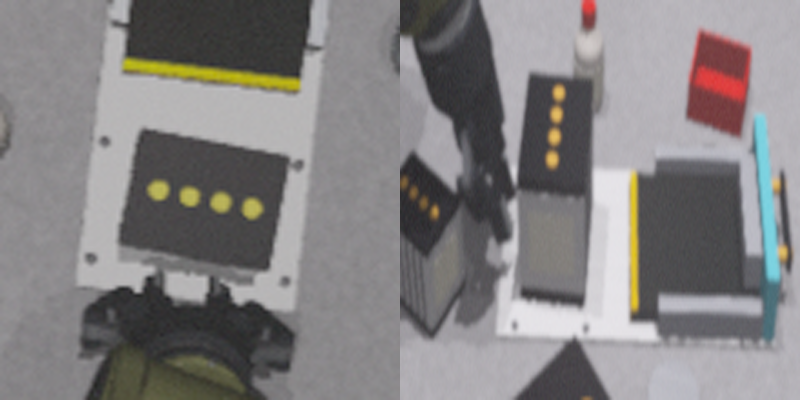

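Fingers are behind the module, centred; module still standing, short of the sill.

Emit:
carry_out --deltas "0.08 0 0.03 0 0 0;0.08 0 0.03 0 0 0;0.08 0 0.03 0 0 0;0.08 0 0.03 0 0 0;0.08 0 0.03 0 0 0;0.08 0 0.03 0 0 0;0.08 0 0.03 0 0 0;0.08 0 0.03 0 0 0"

```text
time_s: 4.35
ee_pos: [442.9, -71.0, 30.7]
eef_rot: [0.012, 0.983, -0.067, 0.173]
force: [-3.7, 0.7, 1.7]
finger_gap: 29.7
gripper_force: 1.3
```

Emit:
carry_out --deltas "0.08 0 0.03 0 0 0;0.08 0 0.03 0 0 0;0.08 0 0.03 0 0 0;0.08 0 0.03 0 0 0;0.08 0 0.03 0 0 0;0.08 0 0.03 0 0 0;0.08 0 0.03 0 0 0;0.08 0 0.03 0 0 0"

```text
time_s: 5.15
ee_pos: [459.9, -73.3, 30.5]
eef_rot: [0.012, 0.983, -0.067, 0.173]
force: [-4.0, 0.6, 1.6]
finger_gap: 30.0
gripper_force: 1.4
```

```bash
cat >> h.py <<'E'
def dots(roi):
    f=optics.grab_frame("top"); k,l,b=blobs(f,(18,100,100),(35,255,255),roi)
    d=np.array(sorted([N.inv().apply(ray("top",c,109)-S)[:2] for _,a,c in b],key=lambda q:q[1])); v=d[-1]-d[0]
    print(len(d),"centre",d.mean(0).round(1),"yaw",round(-np.arctan2(v[0],v[1]),3))
E
python3 - <<'E'
from h import *
st(); dots((335,231,390,285))
E
```

```text
t 5.15 world [459.9 -73.3  30.5] nest [-106.4   -0.4   30.5] F [-4.06  0.04  1.59] gap 30.0
tool axes in nest (cols)
 [[ 0.94   0.001  0.342]
 [ 0.001 -1.     0.   ]
 [ 0.342 -0.    -0.94 ]]
5 centre [-50.5  -6.6] yaw 0.619
```

Emit:
carry_out --deltas "0.08 0 0.03 0 0 0;0.08 0 0.03 0 0 0;0.08 0 0.03 0 0 0;0.08 0 0.03 0 0 0;0.08 0 0.03 0 0 0;0.08 0 0.03 0 0 0;0.06 0 0.02 0 0 0;0.03 0 0.01 0 0 0"

```text
time_s: 6.0
ee_pos: [474.9, -75.4, 30.4]
eef_rot: [0.012, 0.983, -0.067, 0.173]
force: [-2.5, 0.1, 1.8]
finger_gap: 29.5
gripper_force: 1.3
```

```bash
python3 - <<'E'
from h import *
st()
f=optics.grab_frame("top");cv2.imwrite("pics/a2.png",cv2.resize(f[205:325,300:420,::-1],(500,500),interpolation=2))
k,l,b=blobs(f,(18,100,100),(35,255,255),(335,215,395,285))
print([(a,c.round(1),N.inv().apply(ray("top",c,109)-S)[:2].round(1)) for _,a,c in b])
E
```

```text
t 6.0 world [474.9 -75.4  30.4] nest [-91.2  -0.4  30.4] F [-2.52 -0.23  1.8 ] gap 29.5
tool axes in nest (cols)
 [[ 0.94   0.001  0.342]
 [ 0.001 -1.     0.   ]
 [ 0.342 -0.    -0.94 ]]
[(np.int32(206), array([362.8, 226.6]), array([-5.3,  5.4])), (np.int32(28), array([348. , 243.9]), array([-45.3,  32. ])), (np.int32(27), array([357.5, 245.1]), array([-45.4,  11.9])), (np.int32(29), array([366.7, 246.4]), array([-45.8,  -7.7])), (np.int32(31), array([376.5, 247.4]), array([-45.5, -28.2]))]
```

View pics/a2.png

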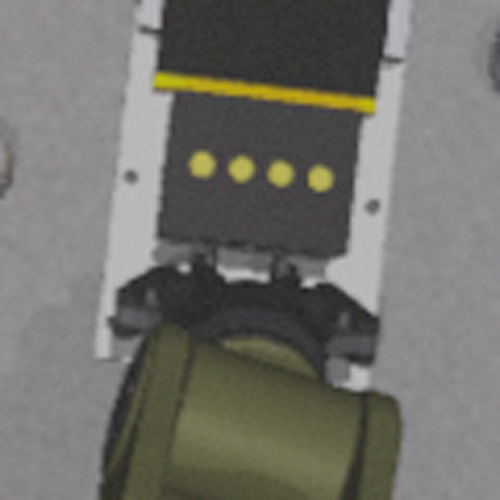

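Square and about 8 mm short of the sill (dots at rows 244–247). Creep up.

Emit:
carry_out --deltas "0.05 0 0.018 0 0 0;0.05 0 0.018 0 0 0;0.05 0 0.018 0 0 0;0.05 0 0.018 0 0 0;0.02 0 0.008 0 0 0;0 0 0 0 0 0"

```text
time_s: 6.65
ee_pos: [480.7, -76.2, 30.5]
eef_rot: [0.012, 0.983, -0.067, 0.173]
force: [-0.7, -0.5, -0.1]
finger_gap: 29.8
gripper_force: 0.6
```

Emit:
carry_out --deltas "0.02 0 0.008 0 0 0;0.02 0 0.008 0 0 0;0.02 0 0.008 0 0 0;0.02 0 0.008 0 0 0;0 0 0 0 0 0"

```text
time_s: 7.15
ee_pos: [482.8, -76.5, 30.4]
eef_rot: [0.012, 0.983, -0.067, 0.173]
force: [-1.6, 0.2, 0.3]
finger_gap: 30.2
gripper_force: 0.9
```

```bash
python3 - <<'E'
from h import *
st(); dots((335,233,395,285))
E
```

```text
t 7.15 world [482.8 -76.5  30.4] nest [-83.2  -0.4  30.4] F [-1.58  0.01  0.35] gap 30.2
tool axes in nest (cols)
 [[ 0.94   0.001  0.342]
 [ 0.001 -1.     0.   ]
 [ 0.342  0.    -0.94 ]]
4 centre [-37.6   2. ] yaw 0.008
```

Emit:
carry_out --deltas "0.02 0 0.007 0 0 0;0.02 0 0.007 0 0 0;0 0 0 0 0 0"

```text
time_s: 7.5
ee_pos: [483.7, -76.6, 30.4]
eef_rot: [0.012, 0.983, -0.067, 0.173]
force: [-2.4, 0.4, 1.1]
finger_gap: 29.9
gripper_force: 1.4
```

Emit:
carry_out --deltas "0.015 0 0.005 0 0 0;0.015 0 0.005 0 0 0;0 0 0 0 0 0"

```text
time_s: 7.8
ee_pos: [484.0, -76.5, 30.1]
eef_rot: [0.012, 0.983, -0.067, 0.173]
force: [-8.2, 1.7, 4.7]
finger_gap: 30.2
gripper_force: 3.9
```

Emit:
carry_out --deltas "-0.28 0 -0.1 0 0 0;-0.28 0 -0.1 0 0 0;0.18 0 -0.5 0 0 0;0.18 0 -0.5 0 0 0;0.18 0 -0.5 0 0 0;0.18 0 -0.46 0 0 0;0 0 0 0 0.9 0;0 0 0 0 0.9 0"

```text
time_s: 8.6
ee_pos: [470.7, -72.8, 83.1]
eef_rot: [0.016, 0.957, -0.064, 0.282]
force: [0.9, 1.0, -0.8]
finger_gap: 29.8
gripper_force: 0.0
```

Emit:
carry_out --deltas "0 0 0 0 0.7 0;0 0 0 0 0 0;0 0 0 0 0 0"

```text
time_s: 8.9
ee_pos: [472.8, -68.6, 83.1]
eef_rot: [0.008, 0.953, -0.06, 0.297]
force: [-0.6, 0.6, 0.9]
finger_gap: 29.5
gripper_force: 0.0
```

```bash
python3 - <<'E'
from h import *
st(); dots((335,233,395,285)); go((1,0,0)); go((0,0,1))
E
```

```text
t 8.9 world [472.8 -68.6  83.1] nest [-94.2   6.1  83.1] F [-0.67  0.55  0.88] gap 29.5
tool axes in nest (cols)
 [[ 0.824  0.018  0.566]
 [ 0.003 -1.     0.027]
 [ 0.567 -0.021 -0.824]]
4 centre [-36.4   2.1] yaw -0.003
units [0.033 0.001 0.023]
units [ 0.023 -0.001 -0.033]
```

Emit:
carry_out --deltas "0 0 0 0 -0.8 0;0 0 0 0 0 0;0 0 0 0 0 0"

```text
time_s: 9.25
ee_pos: [474.3, -65.9, 83.0]
eef_rot: [0.0, 0.963, -0.058, 0.265]
force: [0.1, 1.2, -0.7]
finger_gap: 29.7
gripper_force: 0.0
```

```bash
python3 - <<'E'
from h import *
st(); print(get_obs()["joint_pos"].round(3)); go((1,0,0)); go((0,0,1))
E
```

```text
t 9.25 world [474.3 -65.9  83. ] nest [-93.1   9.   83. ] F [-0.03  1.24 -0.66] gap 29.7
tool axes in nest (cols)
 [[ 0.86   0.026  0.509]
 [ 0.007 -0.999  0.039]
 [ 0.51  -0.03  -0.86 ]]
[-0.269  0.157  2.204  0.399  0.275  1.064]
units [0.034 0.001 0.02 ]
units [ 0.02  -0.001 -0.034]
```

Emit:
carry_out --deltas "0 0.08 0 -0.07 0 0.01;0 0.08 0 -0.07 0 0.01;0 0.08 0 -0.07 0 0.01;0 0.08 0 -0.07 0 0.02;0 0 0 0 0 0;0 0 0 0 0 0"

```text
time_s: 9.85
ee_pos: [472.9, -73.7, 82.6]
eef_rot: [0.018, 0.962, -0.066, 0.263]
force: [0.1, 0.0, -0.7]
finger_gap: 30.0
gripper_force: 0.0
```

```bash
python3 - <<'E'
from h import *
st(); print(get_obs()["joint_pos"].round(3)); go((1,0,0)); go((0,0,1))
E
```

```text
t 9.85 world [472.9 -73.7  82.6] nest [-93.5   1.1  82.6] F [ 0.06  0.01 -0.69] gap 30.0
tool axes in nest (cols)
 [[ 0.861 -0.     0.509]
 [-0.001 -1.     0.   ]
 [ 0.509 -0.    -0.861]]
[-0.264  0.157  2.204  0.257  0.258  1.213]
units [ 0.034 -0.     0.02 ]
units [ 0.02  -0.    -0.034]
```

Emit:
carry_out --deltas "0.07 0 0.04 0 0 0;0.07 0 0.04 0 0 0;0.07 0 0.04 0 0 0;0.05 0 0.03 0 0 0;0.034 0 0.02 0 0 0;0 0 0 0 0 0"

```text
time_s: 10.45
ee_pos: [481.5, -75.0, 82.8]
eef_rot: [0.018, 0.962, -0.066, 0.263]
force: [-0.4, 0.1, -0.2]
finger_gap: 29.8
gripper_force: 0.0
```

Emit:
carry_out --deltas "0.034 0 0.02 0 0 0;0.034 0 0.02 0 0 0;0 0 0 0 0 0"

```text
time_s: 10.75
ee_pos: [483.5, -75.3, 82.8]
eef_rot: [0.018, 0.962, -0.066, 0.263]
force: [-0.1, -0.9, 0.9]
finger_gap: 30.0
gripper_force: 0.0
```

Emit:
carry_out --deltas "0.034 0 0.02 0 0 0;0.034 0 0.02 0 0 0;0.04 0 0 0 0 0;0.06 0 -0.015 0 0 0;0.08 0 -0.02 0 0 0;0.08 0 -0.02 0 0 0;0.08 0 -0.02 0 0 0;0 0 0 0 0 0"

```text
time_s: 11.55
ee_pos: [491.8, -76.4, 88.9]
eef_rot: [0.018, 0.962, -0.066, 0.263]
force: [-2.4, 0.4, -1.3]
finger_gap: 30.0
gripper_force: 1.1
```

```bash
python3 - <<'E'
from h import *
st()
a=optics.grab_frame("top")[205:325,300:420,::-1];b=optics.grab_frame("side")[210:330,260:440,::-1]
v=np.hstack([cv2.resize(a,(400,400),interpolation=2),cv2.resize(b,(400,400),interpolation=2)]);cv2.imwrite("pics/a3.png",v)
E
```

```text
t 11.55 world [491.8 -76.4  88.9] nest [-74.3   0.9  88.9] F [-2.44  0.07 -1.29] gap 30.0
tool axes in nest (cols)
 [[ 0.861 -0.001  0.509]
 [-0.001 -1.    -0.   ]
 [ 0.509  0.    -0.861]]
```

View pics/a3.png

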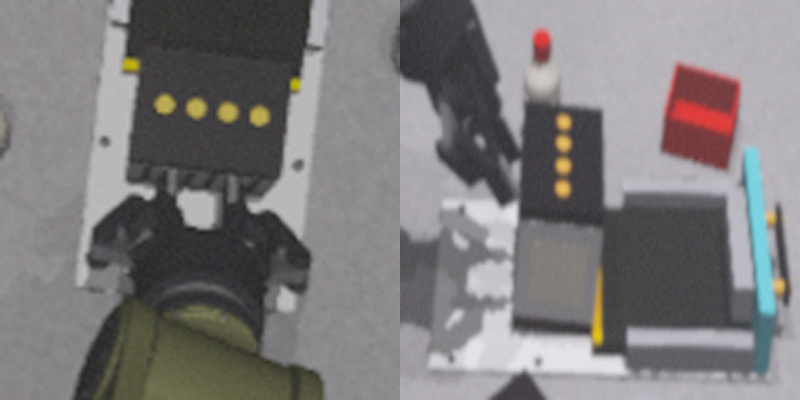

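Tipping began cleanly (module leaning a few degrees over the sill, foot on it). Following the arc.

Emit:
carry_out --deltas "0.1 0 -0.01 0 0 0;0.137 0 -0.011 0 0 0;0.137 0 -0.011 0 0 0;0.137 0 -0.011 0 0 0;0.137 0 -0.011 0 0 0;0.12 0 0.009 0 0 0;0.12 0 0.009 0 0 0"

```text
time_s: 12.35
ee_pos: [510.5, -79.1, 101.2]
eef_rot: [0.018, 0.962, -0.066, 0.263]
force: [-3.8, 0.6, 3.5]
finger_gap: 30.0
gripper_force: 2.4
```

Emit:
carry_out --deltas "0.12 0 0.009 0 0 0;0.116 0 0.015 0 0 0;0.116 0 0.015 0 0 0;0.116 0 0.015 0 0 0;0.12 0 0.03 0 0 0;0.12 0 0.03 0 0 0;0.12 0 0.03 0 0 0"

```text
time_s: 13.05
ee_pos: [529.8, -81.7, 108.3]
eef_rot: [0.018, 0.962, -0.066, 0.263]
force: [-0.8, 0.1, 2.7]
finger_gap: 30.0
gripper_force: 1.2
```

```bash
python3 - <<'E'
from h import *
st(); print(get_obs()["joint_pos"].round(3))
a=optics.grab_frame("top")[205:325,300:420,::-1];b=optics.grab_frame("side")[210:330,260:440,::-1]
v=np.hstack([cv2.resize(a,(400,400),interpolation=2),cv2.resize(b,(400,400),interpolation=2)]);cv2.imwrite("pics/a4.png",v)
E
```

```text
t 13.05 world [529.8 -81.7 108.3] nest [-35.9   0.9 108.3] F [-0.85 -0.02  2.7 ] gap 30.0
tool axes in nest (cols)
 [[ 0.861 -0.001  0.508]
 [-0.001 -1.    -0.   ]
 [ 0.508  0.    -0.861]]
[-0.247  0.216  2.045  0.16   0.354  1.326]
```

View pics/a4.png

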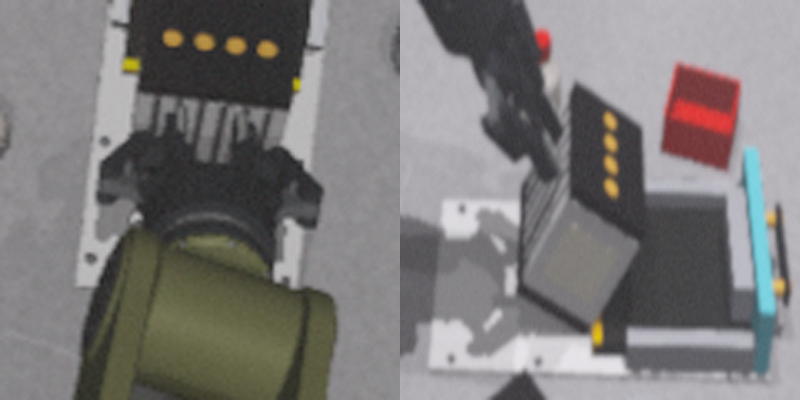

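Emit:
carry_out --deltas "0.12 0 0.04 0 0 0;0.12 0 0.04 0 0 0;0.12 0 0.04 0 0 0;0.11 0 0.05 0 0 0;0.11 0 0.05 0 0 0;0.11 0 0.05 0 0 0;0 0 0 0 0 0"

```text
time_s: 13.85
ee_pos: [548.0, -84.3, 111.2]
eef_rot: [0.018, 0.962, -0.066, 0.263]
force: [0.5, 0.1, -0.6]
finger_gap: 30.0
gripper_force: 0.0
```

```bash
python3 - <<'E'
from h import *
st(); print(get_obs()["joint_pos"].round(3))
a=optics.grab_frame("top")[185:305,300:420,::-1];b=optics.grab_frame("side")[210:330,260:440,::-1]
v=np.hstack([cv2.resize(a,(400,400),interpolation=2),cv2.resize(b,(400,400),interpolation=2)]);cv2.imwrite("pics/a5.png",v)
E
```

```text
t 13.85 world [548.  -84.3 111.2] nest [-17.6   0.8 111.2] F [ 0.46  0.18 -0.61] gap 30.0
tool axes in nest (cols)
 [[ 0.861 -0.001  0.508]
 [-0.001 -1.    -0.   ]
 [ 0.508 -0.    -0.861]]
[-0.242  0.247  1.996  0.146  0.372  1.344]
```

View pics/a5.png

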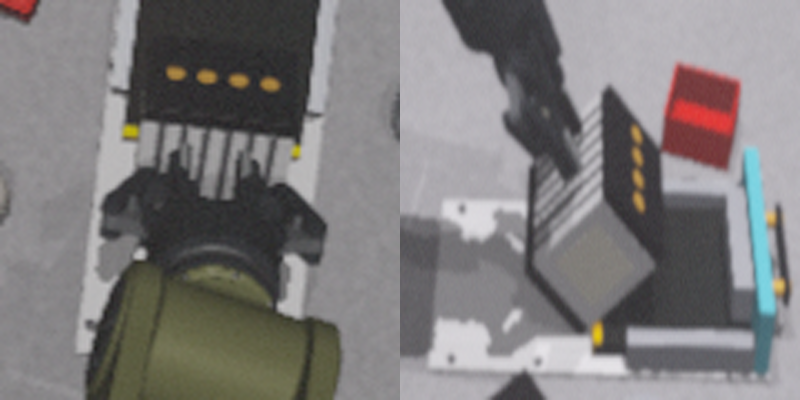

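It leans about 45° and contact has just gone; let it fall.

Emit:
carry_out --deltas "0 0 0 0 0 0;0 0 0 0 0 0;0 0 0 0 0 0;0 0 0 0 0 0;0 0 0 0 0 0;0 0 0 0 0 0"

```text
time_s: 14.55
ee_pos: [547.7, -84.2, 111.2]
eef_rot: [0.018, 0.962, -0.066, 0.263]
force: [-0.0, 0.7, -0.7]
finger_gap: 29.5
gripper_force: 0.0
```

```bash
python3 - <<'E'
from h import *
st()
a=optics.grab_frame("top")[135:255,300:420,::-1];b=optics.grab_frame("side")[210:330,260:440,::-1]
v=np.hstack([cv2.resize(a,(400,400),interpolation=2),cv2.resize(b,(400,400),interpolation=2)]);cv2.imwrite("pics/a6.png",v)
go((0,0,1)); go((1,0,0))
E
```

```text
t 14.55 world [547.7 -84.2 111.2] nest [-17.9   0.9 111.2] F [-0.12  0.7  -0.71] gap 29.5
tool axes in nest (cols)
 [[ 0.861 -0.001  0.508]
 [-0.001 -1.    -0.   ]
 [ 0.508 -0.    -0.861]]
units [ 0.02   0.    -0.034]
units [ 0.034 -0.     0.02 ]
```

View pics/a6.png

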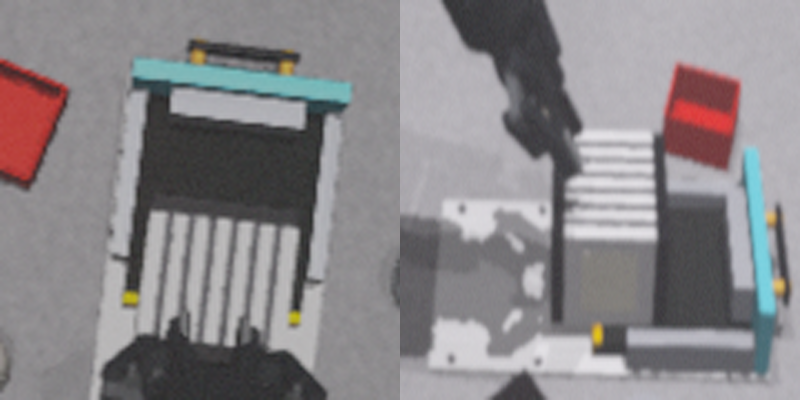

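Emit:
carry_out --deltas "0.15 0 -0.26 0 0 0;0.15 0 -0.26 0 0 0;-0.43 0 -0.25 0 0 0;-0.43 0 -0.25 0 0 0;-0.43 0 -0.25 0 0 0;-0.43 0 -0.25 0 0 0;0 0 0 0 -0.6 0;0 0 0 0 -0.6 0"

```text
time_s: 15.45
ee_pos: [497.9, -77.5, 126.9]
eef_rot: [0.013, 0.981, -0.068, 0.18]
force: [0.3, 0.6, -0.5]
finger_gap: 30.1
gripper_force: 0.0
```

```bash
python3 - <<'E'
from h import *
st();go((0,0,1)); go((1,0,0));go((0,1,0))
f=optics.grab_frame("top"); g=optics.grab_frame("side")
for px in [(346.5,194.1),(391.5,198.6)]: print("lead",N.inv().apply(ray("top",px,90)-S)[:2].round(1))
v=np.hstack([cv2.resize(f[165:265,310:410,::-1],(400,400),interpolation=2),cv2.resize(g[210:330,260:380,::-1],(400,400),interpolation=2)]);cv2.imwrite("pics/a7.png",v)
E
```

```text
t 15.45 world [497.9 -77.5 126.9] nest [-68.1   0.7 126.9] F [ 0.18  0.67 -0.45] gap 30.1
tool axes in nest (cols)
 [[ 0.935 -0.001  0.356]
 [-0.001 -1.    -0.001]
 [ 0.356  0.001 -0.935]]
units [ 0.014  0.    -0.037]
units [ 0.037 -0.     0.014]
units [-0.   -0.04 -0.  ]
lead [62.1 47.2]
lead [ 63.9 -49.8]
```

View pics/a7.png

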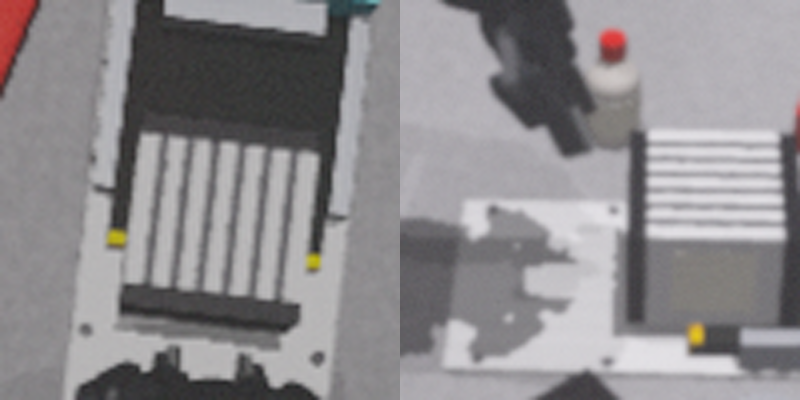

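Module lies flat and square, foot about 42 mm behind the sill, top end leading. Now lower behind it.

Emit:
carry_out --deltas "-0.15 0 0.4 0 0 0;-0.15 0 0.4 0 0 0;-0.15 0 0.4 0 0 0;-0.15 0 0.4 0 0 0;-0.15 0 0.4 0 0 0;-0.15 0 0.4 0 0 0;-0.15 0 0.4 0 0 0;-0.15 0 0.4 0 0 0"

```text
time_s: 16.35
ee_pos: [498.8, -77.4, 39.5]
eef_rot: [0.013, 0.981, -0.068, 0.181]
force: [-0.7, -0.1, -0.1]
finger_gap: 30.3
gripper_force: 0.0
```

Emit:
carry_out --deltas "0.075 0 0.028 0 0 0;0.075 0 0.028 0 0 0;0.075 0 0.028 0 0 0;0.075 0 0.028 0 0 0;0.075 0 0.028 0 0 0;0.075 0 0.028 0 0 0;0.075 0 0.028 0 0 0;0.075 0 0.028 0 0 0"

```text
time_s: 17.15
ee_pos: [514.9, -79.6, 40.6]
eef_rot: [0.013, 0.981, -0.068, 0.181]
force: [0.2, -0.1, -0.7]
finger_gap: 30.0
gripper_force: 0.0
```

```bash
python3 - <<'E'
from h import *
st()
for px in [(351,170.4),(391.5,174)]: print("plate",N.inv().apply(ray("top",px,46)-S)[:2].round(1))
E
```

```text
t 17.15 world [514.9 -79.6  40.6] nest [-51.    0.9  40.6] F [ 0.22 -0.09 -0.74] gap 30.0
tool axes in nest (cols)
 [[ 0.934 -0.001  0.358]
 [-0.001 -1.    -0.   ]
 [ 0.358  0.    -0.934]]
plate [123.2  42.7]
plate [126.  -47.9]
```

Emit:
carry_out --deltas "0.075 0 0.028 0 0 0;0.075 0 0.028 0 0 0;0.075 0 0.028 0 0 0;0.075 0 0.028 0 0 0;0.075 0 0.028 0 0 0;0.075 0 0.028 0 0 0;0.075 0 0.028 0 0 0;0.075 0 0.028 0 0 0"

```text
time_s: 17.95
ee_pos: [530.6, -81.8, 40.6]
eef_rot: [0.012, 0.981, -0.068, 0.181]
force: [-2.1, -0.2, -0.4]
finger_gap: 30.0
gripper_force: 1.0
```

Emit:
carry_out --deltas "0.075 0 0.028 0 0 0;0.075 0 0.028 0 0 0;0.075 0 0.028 0 0 0;0.075 0 0.028 0 0 0;0.075 0 0.028 0 0 0;0.075 0 0.028 0 0 0;0.075 0 0.028 0 0 0;0.075 0 0.028 0 0 0"

```text
time_s: 18.75
ee_pos: [546.6, -84.0, 40.8]
eef_rot: [0.012, 0.981, -0.068, 0.181]
force: [-1.3, -0.2, -1.5]
finger_gap: 29.6
gripper_force: 1.0
```

```bash
python3 - <<'E'
from h import *
st()
f=optics.grab_frame("top")
v=cv2.resize(f[140:260,310:410,::-1],(500,600),interpolation=2);cv2.imwrite("pics/a8.png",v)
E
```

```text
t 18.75 world [546.6 -84.   40.8] nest [-19.    0.9  40.8] F [-1.28 -0.41 -1.45] gap 29.6
tool axes in nest (cols)
 [[ 0.934 -0.001  0.358]
 [-0.001 -1.    -0.   ]
 [ 0.358 -0.    -0.934]]
```

View pics/a8.png

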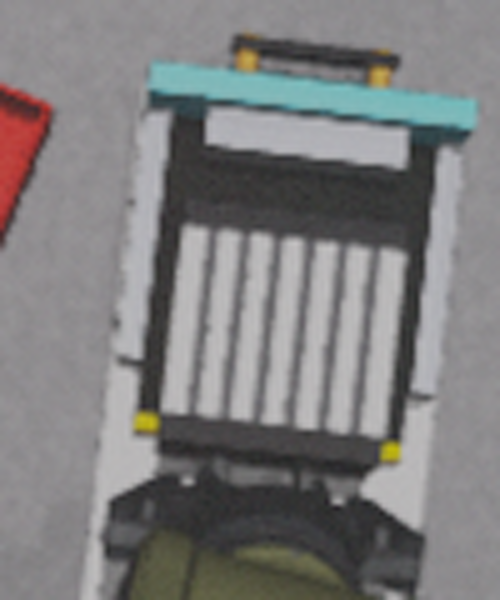

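Module slides square between the rails, about 25 mm to the plate (strip at rows 105–165 of the crop).

Emit:
carry_out --deltas "0.075 0 0.028 0 0 0;0.075 0 0.028 0 0 0;0.075 0 0.028 0 0 0;0.075 0 0.028 0 0 0;0.075 0 0.028 0 0 0;0.075 0 0.028 0 0 0;0.075 0 0.028 0 0 0;0.075 0 0.028 0 0 0"

```text
time_s: 19.6
ee_pos: [562.4, -86.2, 40.9]
eef_rot: [0.013, 0.981, -0.068, 0.181]
force: [-2.2, 0.2, -0.9]
finger_gap: 29.6
gripper_force: 1.0
```

```bash
python3 - <<'E'
from h import *
st()
f=optics.grab_frame("top"); k=cv2.cvtColor(f,cv2.COLOR_RGB2GRAY)
# brightness along the middle line: row profile near plate, columns following nest axis
for z,lab in((46,"plate"),(90,"mod")):
    m=optics.camera_model("top");K=m["intrinsics"];P=np.linalg.inv(m["pose"])
    out=[]
    for x in range(84,150,2):
        vs=[]
        for y in range(-30,31,6):
            c=P@np.append(N.apply([x,y,z])+S,1); c=c[:3]*[1,-1,-1]; u=K@c; u=u[:2]/u[2]; vs.append(k[int(round(u[1])),int(round(u[0]))])
        out.append((x,int(np.mean(vs))))
    print(lab,out)
E
```

```text
t 19.6 world [562.4 -86.2  40.9] nest [-3.   0.9 40.9] F [-2.25 -0.06 -0.92] gap 29.6
tool axes in nest (cols)
 [[ 0.934 -0.001  0.358]
 [-0.001 -1.    -0.   ]
 [ 0.358 -0.    -0.934]]
plate [(84, 160), (86, 161), (88, 161), (90, 163), (92, 161), (94, 161), (96, 160), (98, 159), (100, 161), (102, 161), (104, 161), (106, 145), (108, 99), (110, 71), (112, 69), (114, 67), (116, 66), (118, 63), (120, 54), (122, 58), (124, 63), (126, 72), (128, 141), (130, 175), (132, 178), (134, 178), (136, 177), (138, 176), (140, 174), (142, 174), (144, 159), (146, 106), (148, 104)]
mod [(84, 159), (86, 157), (88, 156), (90, 159), (92, 162), (94, 161), (96, 158), (98, 137), (100, 94), (102, 69), (104, 68), (106, 66), (108, 67), (110, 56), (112, 56), (114, 61), (116, 65), (118, 116), (120, 165), (122, 179), (124, 178), (126, 177), (128, 176), (130, 174), (132, 174), (134, 156), (136, 121), (138, 86), (140, 153), (142, 166), (144, 167), (146, 166), (148, 166)]
```

Emit:
carry_out --deltas "0.056 0 0.021 0 0 0;0.056 0 0.021 0 0 0;0.056 0 0.021 0 0 0;0.056 0 0.021 0 0 0;0.056 0 0.021 0 0 0;0.037 0 0.014 0 0 0;0.02 0 0.007 0 0 0"

```text
time_s: 20.35
ee_pos: [571.2, -87.4, 41.0]
eef_rot: [0.012, 0.981, -0.068, 0.181]
force: [-1.5, 0.3, -0.9]
finger_gap: 29.9
gripper_force: 1.1
```

Emit:
carry_out --deltas "0.02 0 0.007 0 0 0;0.02 0 0.007 0 0 0;0.02 0 0.007 0 0 0;0 0 0 0 0 0"

```text
time_s: 20.75
ee_pos: [572.8, -87.7, 41.1]
eef_rot: [0.013, 0.981, -0.068, 0.181]
force: [-0.8, 0.2, -0.6]
finger_gap: 29.9
gripper_force: 0.7
```

Emit:
carry_out --deltas "0.02 0 0.007 0 0 0;0.02 0 0.007 0 0 0;0.02 0 0.007 0 0 0;0 0 0 0 0 0"

```text
time_s: 21.15
ee_pos: [574.4, -87.9, 41.1]
eef_rot: [0.013, 0.981, -0.068, 0.181]
force: [-1.9, -0.8, 0.3]
finger_gap: 29.6
gripper_force: 0.7
```

```bash
python3 -c "
from h import *
st()"
```

```text
t 21.15 world [574.4 -87.9  41.1] nest [ 9.1  0.9 41.1] F [-1.82 -1.02  0.27] gap 29.6
tool axes in nest (cols)
 [[ 0.934 -0.001  0.358]
 [-0.001 -1.    -0.   ]
 [ 0.358 -0.    -0.934]]
```

Emit:
carry_out --deltas "0.02 0 0.007 0 0 0;0.02 0 0.007 0 0 0;0.02 0 0.007 0 0 0;0 0 0 0 0 0"

```text
time_s: 21.55
ee_pos: [576.0, -88.1, 41.2]
eef_rot: [0.013, 0.981, -0.068, 0.181]
force: [-1.8, 0.6, -0.9]
finger_gap: 29.7
gripper_force: 0.7
```

Emit:
carry_out --deltas "0.02 0 0.007 0 0 0;0.02 0 0.007 0 0 0;0.02 0 0.007 0 0 0;0 0 0 0 0 0"

```text
time_s: 21.95
ee_pos: [577.6, -88.4, 41.2]
eef_rot: [0.013, 0.981, -0.068, 0.181]
force: [-0.8, 0.1, -0.7]
finger_gap: 29.8
gripper_force: 0.7
```

Emit:
carry_out --deltas "0.02 0 0.007 0 0 0;0.02 0 0.007 0 0 0;0.02 0 0.007 0 0 0;0 0 0 0 0 0"

```text
time_s: 22.35
ee_pos: [578.8, -88.5, 41.1]
eef_rot: [0.012, 0.981, -0.068, 0.181]
force: [-5.2, 1.0, 1.2]
finger_gap: 29.5
gripper_force: 2.9
```

Contact with the plate. Lean in gently.

Emit:
carry_out --deltas "0.012 0 0.004 0 0 0;0.012 0 0.004 0 0 0;0 0 0 0 0 0"

```text
time_s: 22.65
ee_pos: [579.1, -88.5, 41.1]
eef_rot: [0.012, 0.981, -0.068, 0.181]
force: [-7.9, 0.3, 4.1]
finger_gap: 30.0
gripper_force: 4.4
```

Emit:
carry_out --deltas "0.012 0 0.004 0 0 0;0.012 0 0.004 0 0 0;0 0 0 0 0 0;0 0 0 0 0 0"

```text
time_s: 23.05
ee_pos: [579.4, -88.5, 41.0]
eef_rot: [0.012, 0.981, -0.068, 0.18]
force: [-11.8, 1.1, 5.3]
finger_gap: 29.9
gripper_force: 5.9
```

Emit:
carry_out --deltas "0.01 0 0.003 0 0 0;0 0 0 0 0 0;0 0 0 0 0 0;0 0 0 0 0 0;0 0 0 0 0 0"

```text
time_s: 23.55
ee_pos: [579.6, -88.5, 41.0]
eef_rot: [0.012, 0.981, -0.068, 0.18]
force: [-12.9, 1.8, 6.1]
finger_gap: 29.7
gripper_force: 6.5
```

Seated. Release slowly, straight back, then rise.

Emit:
carry_out --deltas "-0.02 0 -0.007 0 0 0;-0.03 0 -0.011 0 0 0;-0.04 0 -0.015 0 0 0;-0.08 0 -0.03 0 0 0;-0.3 0 -0.11 0 0 0;-0.4 0 -0.15 0 0 0;-0.4 0 -0.15 0 0 0;0 0 0 0 0 0"

```text
time_s: 24.35
ee_pos: [545.6, -83.8, 40.9]
eef_rot: [0.012, 0.981, -0.068, 0.181]
force: [0.3, 0.1, -0.5]
finger_gap: 29.9
gripper_force: 0.0
```

```bash
python3 - <<'E'
from h import *
st()
f=optics.grab_frame("top"); k=cv2.cvtColor(f,cv2.COLOR_RGB2GRAY)
m=optics.camera_model("top");K=m["intrinsics"];P=np.linalg.inv(m["pose"])
def prof(z,pts):
    o=[]
    for p in pts:
        vs=[]
        for q in p:
            c=P@np.append(N.apply([*q,z])+S,1); u=K@(c[:3]*[1,-1,-1]); u=u[:2]/u[2]; vs.append(k[int(round(u[1])),int(round(u[0]))])
        o.append(int(np.mean(vs)))
    return o
for y0 in(-35,25): print("x 100..146",y0,prof(90,[[(x,y) for y in range(y0,y0+11,3)] for x in range(100,146,2)]))
for x0 in(40,95): print("y -60..60",x0,prof(90,[[(x,y) for x in range(x0,x0+10,3)] for y in range(-60,61,3)]))
E
```

```text
t 24.35 world [545.6 -83.8  40.9] nest [-20.    0.9  40.9] F [ 0.28  0.18 -0.54] gap 29.9
tool axes in nest (cols)
 [[ 0.934 -0.001  0.357]
 [-0.001 -1.    -0.   ]
 [ 0.357 -0.    -0.934]]
x 100..146 -35 [159, 162, 162, 166, 153, 155, 153, 133, 89, 70, 67, 67, 64, 125, 167, 174, 175, 166, 118, 94, 152, 166, 167]
x 100..146 25 [167, 164, 167, 170, 170, 170, 167, 125, 80, 71, 66, 68, 70, 95, 161, 173, 172, 163, 125, 102, 150, 166, 167]
y -60..60 40 [179, 175, 90, 57, 67, 170, 183, 183, 161, 108, 157, 183, 180, 139, 115, 172, 183, 173, 112, 127, 181, 183, 165, 105, 146, 183, 182, 149, 120, 168, 184, 169, 122, 141, 183, 182, 176, 138, 58, 56, 73]
y -60..60 95 [176, 169, 72, 56, 78, 165, 183, 184, 163, 110, 163, 184, 179, 138, 111, 182, 183, 173, 109, 135, 183, 183, 159, 108, 145, 183, 182, 147, 131, 169, 183, 170, 119, 142, 182, 182, 175, 131, 56, 56, 74]
```

```bash
python3 -c "
from rig import manip
print(manip.sign_off())"
```

```text
the job is handed in; nothing more can be done
None
```

I handed the job in with the module tipped over the sill, lying flat and square on the rest, and its top end seated on the stop plate with about a 13 N push. The gripper has let go and backed off 34 mm. The hand-in returned no verdict, and I didn't re-measure the spool, flux bottle or bin at the end.

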